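# Rotate the stock in the pigment rack

## Task

The big pigment pot at the back of the wooden rack is needed: first clear the two pots standing in front of it onto the plywood board, then stand the big pot in the middle of the round terracotta coaster. Next put the fresh pot, which stands by itself on the table, upright in the rack's back stall where the big pot stood, and last return the two cleared pots, each to the very spot it had in front. Set the pots down upright and leave the kiln stilt and the eraser alone.

Things in the scene. Friction and masses are not known exactly. Their poses are not given: they have to be found in the camera images.
- rack: fixed light-wood rack, 220 (x) x 90 mm (y), origin under its centre, x from the open front to the back wall. Deck top z = 0.010, no walls for x < 0.021. Behind that a stall: side walls' inner faces at y = -0.035 and 0.035, tops z = 0.050; back wall's inner face x = 0.100, top z = 0.056. Places on y = 0: front x = -0.066, middle x = -0.014, back (in the stall) x = 0.040. Yaw within 0.35 rad
- board: fixed plywood board lying on the table, 100 (x) x 170 (y) x 8 mm thick, the side area for the two cleared pots. Origin: underside centre; top at z = 0.008
- coaster: fixed round terracotta coaster lying on the table, 94 mm across, 8 mm thick, flat top at z = 0.008. Origin: underside centre
- pot_a_mid (a point): centre (half-way up) of the medium pigment pot with a white cap in one of the rack's two front places; 42 mm across, 53 mm high, round, solid, z up. At the start it may be in the front or in the middle place
- pot_b_mid (a point): centre (half-way up) of the smallest pigment pot, with a black cap, in the other of the two front places; 37 mm across, 46 mm high, round, solid, z up
- pot_c_mid (a point): centre (half-way up) of the big pigment pot with a blue cap at the back of the rack, in the stall; 49 mm across, 62 mm high, round, solid, z up. Some 8 mm behind the pot before it. In the stall grip along the rack's x (no finger room beside it); in the two front places grip along the rack's y
- pot_d_mid (a point): centre (half-way up) of the fresh pigment pot with a white cap, which stands by itself on the table; 41 mm across, 50 mm high, round, solid, z up
- kiln_stilt: bystander: small loose three-armed kiln stilt lying on the table, 55 x 48 x 13 mm; to be left alone. Origin: underside centre
- eraser: bystander: loose white eraser lying on the table, 20 x 42 x 12 mm; to be left alone. Origin: underside centre

How it is judged (in metres and radians):
On the way, in this order (a step that is already met when the one before it is completed fails the run):
1. both front pots stand on the plywood board while the big pot is still in the rack (x of pot_a_mid in the frame of board between -0.05 and 0.05 m and y of pot_a_mid in the frame of board between -0.085 and 0.085 m and z of pot_a_mid in the frame of board between 0.0295 and 0.0385 m and angle between each of pot_a_mid, pot_b_mid's own z axis and vertical below 0.12 rad and x of pot_b_mid in the frame of board between -0.05 and 0.05 m and y of pot_b_mid in the frame of board between -0.085 and 0.085 m and z of pot_b_mid in the frame of board between 0.026 and 0.035 m and distance of pot_c_mid from where it was at the start of the episode below 0.03 m), for 0.2 s.
2. the big pot stands on the coaster, the two front pots still on the board (horizontal distance between pot_c_mid and coaster below 0.015 m and z of pot_c_mid in the frame of coaster between 0.034 and 0.043 m and angle between each of pot_c_mid, pot_a_mid, pot_b_mid's own z axis and vertical below 0.12 rad and x of pot_a_mid in the frame of board between -0.05 and 0.05 m and y of pot_a_mid in the frame of board between -0.085 and 0.085 m and z of pot_a_mid in the frame of board between 0.0295 and 0.0385 m and x of pot_b_mid in the frame of board between -0.05 and 0.05 m and y of pot_b_mid in the frame of board between -0.085 and 0.085 m and z of pot_b_mid in the frame of board between 0.026 and 0.035 m), for 0.2 s.
3. the fresh pot stands in the rack's back place, the two front pots still on the board (x of pot_d_mid in the frame of rack between 0.025 and 0.055 m and y of pot_d_mid in the frame of rack between -0.015 and 0.015 m and z of pot_d_mid in the frame of rack between 0.03 and 0.039 m and angle between each of pot_d_mid, pot_a_mid, pot_b_mid's own z axis and vertical below 0.12 rad and x of pot_a_mid in the frame of board between -0.05 and 0.05 m and y of pot_a_mid in the frame of board between -0.085 and 0.085 m and z of pot_a_mid in the frame of board between 0.0295 and 0.0385 m and x of pot_b_mid in the frame of board between -0.05 and 0.05 m and y of pot_b_mid in the frame of board between -0.085 and 0.085 m and z of pot_b_mid in the frame of board between 0.026 and 0.035 m), for 0.2 s.
At the end, for the whole second after the job is handed in: All upright and at rest: big pot on the coaster, centres within 15 mm; fresh pot on the rack deck in the stall, within 15 mm of the back place along and across the rack; medium and smallest pot each within 15 mm of where it stood at the start (horizontal distance between pot_c_mid and coaster below 0.015 m and z of pot_c_mid in the frame of coaster between 0.034 and 0.043 m and angle between each of pot_c_mid, pot_d_mid, pot_a_mid, pot_b_mid's own z axis and vertical below 0.12 rad and x of pot_d_mid in the frame of rack between 0.025 and 0.055 m and y of pot_d_mid in the frame of rack between -0.015 and 0.015 m and z of pot_d_mid in the frame of rack between 0.03 and 0.039 m and distance of each of pot_a_mid, pot_b_mid from where it was at the start of the episode below 0.015 m and linear speed of each of pot_a, pot_b, pot_c, pot_d below 0.02 m/s); the robot touches nothing.
It fails at once if a pot was tipped over (angle between any of pot_a_mid, pot_b_mid, pot_c_mid, pot_d_mid's own z axis and vertical above 0.6 rad).
It fails at once if the kiln stilt or the eraser was disturbed (distance of any of kiln_stilt, eraser from where it was at the start of the episode above 0.03 m).
It also fails if it takes over 128 s, if anything falls off the work surface, if the arm or the gripper's body presses on something with over 40 N, if the wrist force passes 120 N, or if a joint passes its speed limit or range.

## Robot

A 6-joint arm with a two-finger parallel gripper is mounted at the origin on a cart in front of the work surface, level with it; the furniture and walls round the work are solid. World frame = base frame: x ahead of the robot, y to its left, z up, the work surface at z = 0. Lengths are in mm, angles in rad, forces in N, time in s.
With the tool pointing down it reaches from about 350 to 775 mm from the base axis. Payload 7.3 kg.
Tool frame: the origin (TCP) lies on the centre line of the jaws, within the pads' length; the fingertips stand 22 mm ahead of it and the grasp point (between the pads) lies 3 mm ahead of it; z points along the fingers, y is the direction in which the jaws open and shut (so a half turn about z gives the same grasp; the last joint's range is limited). The gripper opens to 92 mm and grips with 3 to 60 N. Pads are 19 mm wide; open, the fingers measure 130 mm over their backs; the gripper's body (75 mm by 190 mm) begins 47 mm behind the grasp point.
Start: joints at [-1.325, 0.342, 1.524, -0, 1.275, -0.146], TCP at [200.496, -485.226, 248.741] pointing down, gripper open.
Joint ranges: [-2.53, 2.53], [-0.77, 2.02], [0.04, 2.7], [-1, 4.14], [0.28, 2.66], [-3.11, 3.11]. Speed limits (rad/s): [2.57, 2.57, 3.14, 3.14, 3.14, 3.14].

## Interface

Orientations are given as [roll, pitch, yaw] about the fixed x, y, z axes, in that order (R = Rz(yaw) Ry(pitch) Rx(roll)).
In Python, from plant import bot gives the robot as it stands.
- The arm moves only by the tool play_rows, never from a script. Its argument "moves" is one flat list of numbers, 5 for each row, row after row: the closure in counts, from 0 (fully open) to 255 (shut), then the shift along the tool's x, y, z in mm, then the turn about the tool's z in degrees. A call has 1 to 8 rows; each row is the pose to reach, as a shift and turn from the pose commanded when the call began, along the tool's axes at that moment; what a row does not reach only later rows make up. A row lasts 1/12 s, in which the tool goes at most 41.7 mm and 7.16 degrees, less where a joint would pass 70% of its speed; a pose out of reach is approached as far as the arm can. A call with a gripper value outside its range is refused whole. The fingers move at their own pace and stop on an object; the grip force is fixed at half the most. Time passes only in rows, so rows that repeat a pose let the fingers close. It gives the time, the measured TCP pose, the force and the opening at its end, in the units of the state.
- bot.get_obs(): the state, without advancing time (a new reading comes with each control period).
- bot.capture(name): name is "scene" or "top" or "wrist"; returns a dict with "color" (480x640x3 uint8, red, green, blue), "fx", "fy", "cx", "cy" (pixels), "world_to_cam" (4x4, takes a point from world to camera coordinates); the wrist camera has in their place "T_tool_cam" (4x4, takes a point from camera to tool coordinates, whose origin is the TCP and whose axes are the flange's). Camera axes: x right, y down, z forward; pixel columns grow to the right and rows downward; lengths in mm; the calibration is good to about 2 mm. A picture is of the moment at which its call begins: read the wrist's pose just before it. There is no depth.
- bot.close_job(): hands the job in, once; it reports no verdict.
The state is a dict: "time": time; "joint_positions": joint angles; "dq": joint speeds; "tau": joint torques, N m; "tool_pos": TCP position; "tcp_rot": TCP orientation; "contact_force": force on the tool from outside, world axes, zero at the start; "moment": the same for the moment, N m; "grip_width": finger opening in mm.
Only numpy, scipy, OpenCV 4.12 (cv2) and the standard library are available. Lean on these libraries where they do the work, as an engineer would, in place of code of your own. Each camera call takes 0.05 s, during which the arm holds its last target.

## Working session

There is one attempt and no reset: what is moved stays moved. The work goes in short steps, Python scripts to look and compute and a tool call to move; the robot and the scene stay as the last step left them, time stands still between calls to the robot, and variables do not carry over. Pictures are saved under pics/ and viewed, and the job is handed in when it is done.

Besides the shell and the picture viewer there is one more tool, called after "Call:" as name(argument=value, ...), one argument or row to a line, values as JSON. play_rows: Moves the arm, as the interface text tells. Its arguments: {"type":"object","properties":{"moves":{"type":"array","items":{"type":"number"}}},"required":["moves"]}

```bash
mkdir -p pics; ls; python3 - <<'E'
from plant import bot
import cv2
o=bot.get_obs()
print(o)
for n in ("scene","top","wrist"):
    c=bot.capture(n); cv2.imwrite(f"pics/{n}0.png",c["color"][:,:,::-1])
    print(n,{k:v for k,v in c.items() if k!="color"})
E
```

```text
pics
{'time': 0.0, 'joint_positions': array([-1.32495963e+00,  3.42753097e-01,  1.52501811e+00, -2.19415308e-06,
        1.27540851e+00, -1.46001723e-01]), 'dq': array([ 0.00174546,  0.00089012,  0.00043317, -0.00152984, -0.00059812,
       -0.0004725 ]), 'tau': array([-4.90674047e-04, -4.31242311e+01, -2.44218081e+01,  7.19103660e-02,
        5.59554622e-02, -1.23572936e-04]), 'tool_pos': array([ 200.41778338, -484.83233397,  248.02879571]), 'tcp_rot': array([-3.14002217e+00, -2.28816317e-04,  3.91838881e-01]), 'contact_force': array([-0.54228979,  0.4471967 , -0.32797785]), 'moment': array([ 0.02146176, -0.00896454,  0.01539841]), 'grip_width': 91.7856161948812}
scene {'fx': 621.6382199740382, 'fy': 621.6382199740382, 'cx': 320.51070770173254, 'cy': 234.82069962881124, 'world_to_cam': array([[-7.46833239e-01, -6.65006789e-01, -2.46652175e-03,
         3.84689680e+02],
       [-4.51889394e-01,  5.10206736e-01, -7.31768449e-01,
         2.98738407e+02],
       [ 4.87889422e-01, -5.45394406e-01, -6.81548864e-01,
         9.49631350e+02],
       [ 0.00000000e+00,  0.00000000e+00,  0.00
[... 270 characters left out ...]
1,  1.96890959e-02, -6.73069691e-02,
         5.12535301e+02],
       [ 6.72442331e-02, -3.83196938e-03, -9.97729186e-01,
         1.10978492e+03],
       [ 0.00000000e+00,  0.00000000e+00,  0.00000000e+00,
         1.00000000e+00]])}
wrist {'fx': 333.91451293975126, 'fy': 333.91451293975126, 'cx': 315.60059287545624, 'cy': 235.5575449494874, 'T_tool_cam': array([[ 1.46260309e-04, -9.66228190e-01, -2.57687919e-01,
         6.89872393e+01],
       [ 9.99999545e-01, -1.01538010e-04,  9.48314268e-04,
        -4.86740320e-01],
       [-9.42453097e-04, -2.57687940e-01,  9.66227736e-01,
        -1.35322375e+02],
       [ 0.00000000e+00,  0.00000000e+00,  0.00000000e+00,
         1.00000000e+00]])}
```

View pics/top0.png

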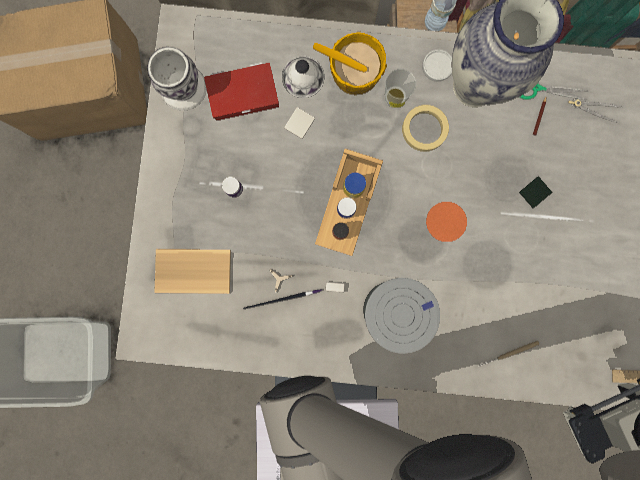

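View pics/scene0.png

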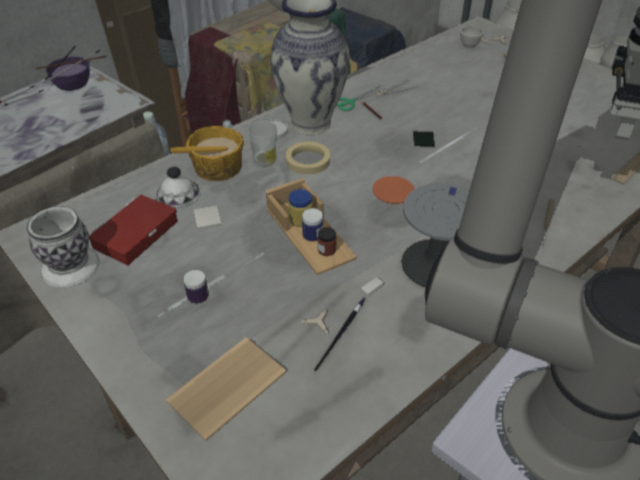

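View pics/wrist0.png

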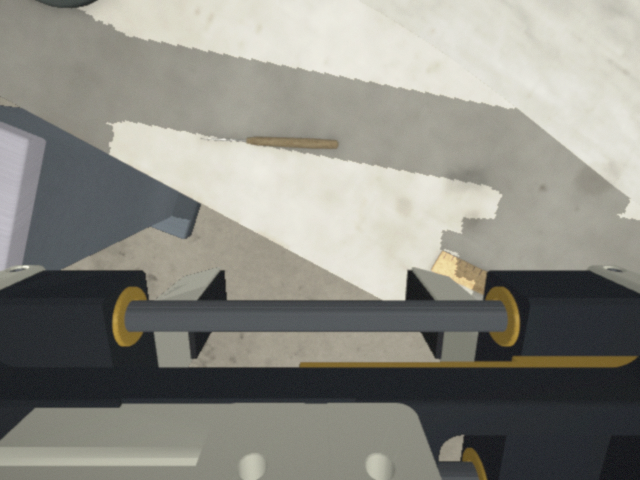

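The top view shows the rack near (350,202), with blue cap (355,184), white (347,207) and black (340,231). The fresh pot is at (232,187), the board at (193,272) and the coaster at (447,222). The stilt is at (280,280), the eraser at (337,287), and a tall banding wheel at (402,315).

```bash
cat > h.py <<'E'
import numpy as np, cv2
from plant import bot
from scipy.spatial.transform import Rotation as Rn
def cam(n):
    o=bot.get_obs(); c=bot.capture(n)
    K=np.array([[c['fx'],0,c['cx']],[0,c['fy'],c['cy']],[0,0,1]])
    if n=='wrist':
        T=np.eye(4);T[:3,:3]=Rn.from_euler('xyz',o['tcp_rot']).as_matrix();T[:3,3]=o['tool_pos']
        W=np.linalg.inv(T@c['T_tool_cam'])
    else: W=c['world_to_cam']
    return c['color'],K,W
def ray(K,W,uv,z):
    R,t=W[:3,:3],W[:3,3]; C=-R.T@t
    d=R.T@np.linalg.solve(K,np.array([uv[0],uv[1],1.]))
    return C+d*(z-C[2])/d[2]
def proj(K,W,p):
    q=K@(W[:3,:3]@np.array(p,float)+W[:3,3]); return q[:2]/q[2]
def mask(img,box,f):
    hsv=cv2.cvtColor(img,cv2.COLOR_RGB2HSV).astype(int); m=f(hsv[...,0],hsv[...,1],hsv[...,2]).astype(np.uint8)
    z=np.zeros_like(m); x0,y0,x1,y1=box; z[y0:y1,x0:x1]=m[y0:y1,x0:x1]
    cs,_=cv2.findContours(z,cv2.RETR_EXTERNAL,cv2.CHAIN_APPROX_NONE)
    return max(cs,key=cv2.contourArea)
def tosh(dw,yaw=None):
    # world shift -> tool axes
    R=Rn.from_euler('xyz',bot.get_obs()['tcp_rot']).as_matrix(); return R.T@np.array(dw)
E
python3 - <<'E'
from h import *
img,K,W=cam('top')
cv2.imwrite('pics/crop.png',cv2.resize(img[130:310,140:480],None,fx=2.3,fy=2.3,interpolation=cv2.INTER_CUBIC)[:,:,::-1])
hsv=cv2.cvtColor(img,cv2.COLOR_RGB2HSV)
for n,p in dict(blue=(355,184),white=(347,207),black=(340,231),d=(232,187),coaster=(447,222),board=(193,272),deck=(330,241),table=(300,210),shade=(375,190)).items(): print(n,hsv[p[1],p[0]])
import math
def do(n,box,f,z):
    c=mask(img,box,f); (u,v),r=cv2.minEnclosingCircle(c); M=cv2.moments(c); cc=(M['m10']/M['m00'],M['m01']/M['m00'])
    print(n,cv2.contourArea(c),np.round((u,v,r),1),np.round(cc,1),'world',np.round(ray(K,W,cc,z),1), np.round(ray(K,W,(u,v),z),1))
do('c',(335,165,375,202),lambda h,s,v:(abs(h-110)<15)&(s>120),72)
do('a',(330,195,365,220),lambda h,s,v:(s<50)&(v>180),63)
do('b',(325,215,360,243),lambda h,s,v:(v<90),56)
do('d',(215,170,250,202),lambda h,s,v:(s<40)&(v>190),50)
do('coaster',(415,190,480,255),lambda h,s,v:(h<15)&(s>130),8)
for n,box,f,z in (('board',(145,240,240,305),lambda h,s,v:(s>75)&(h<30),8),):
    c=mask(img,box,f); r=cv2.minAreaRect(c); b=cv2.boxPoints(r); print(n,np.round(b,1)); P=np.array([ray(K,W,q,z) for q in b]); print(np.round(P,1),P.mean(0))
E
```

```text
blue [111 137 141]
white [ 23  13 227]
black [ 6 23 56]
d [ 21  16 225]
coaster [  9 171 197]
board [ 18 107 198]
deck [ 18 122 219]
table [ 24  31 154]
shade [ 18  23 146]
c 304.5 [354.8 182.7  10.3] [354.8 182.8] world [632.3 -71.1  72. ] [632.3 -71.   72. ]
a 229.5 [346.7 206.3   9. ] [346.7 206.3] world [582.5 -52.7  63. ] [582.5 -52.8  63. ]
b 176.5 [340.6 230.4   8.1] [340.6 230.2] world [531.2 -38.6  56. ] [530.8 -38.7  56. ]
d 214.0 [226.5 184.5  11.8] [229.3 184.9] world [636.9 204.7  50. ] [637.9 210.8  50. ]
coaster 1218.0 [446.  221.5  20.4] [446.1 221.1] world [ 551.4 -281.9    8. ] [ 550.6 -281.7    8. ]
board [[154.  292. ]
 [154.9 248. ]
 [230.2 249.7]
 [229.2 293.6]]
[[403.6 384.1   8. ]
 [503.  382.3   8. ]
 [495.9 211.3   8. ]
 [396.6 214.2   8. ]] [449.76183864 297.99468263   8.        ]
```

View pics/crop.png

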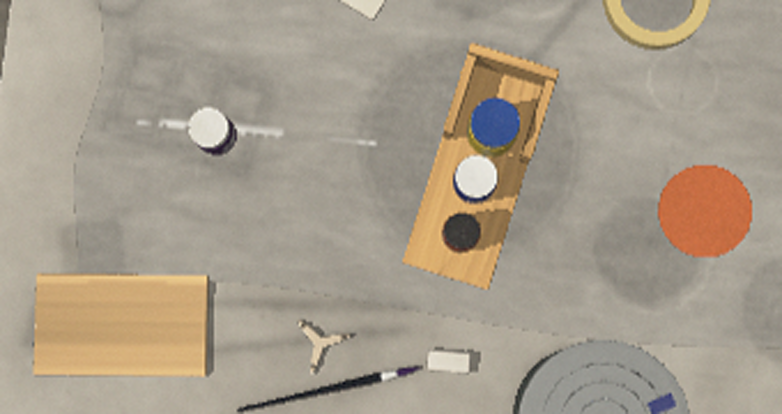

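```bash
python3 - <<'E'
from h import *
img,K,W=cam('top')
cr=lambda p:(p[0]/2.3+140-0.28,p[1]/2.3+130-0.28)
F=[ray(K,W,cr(p),10) for p in((403,263),(489,289))]; B=[ray(K,W,cr(p),56) for p in((472,44),(558,71))]
print(np.round(F,1),np.round(B,1)); f=np.mean(F,0);b=np.mean(B,0); d=(b-f)[:2]; print(d,np.hypot(*d),np.arctan2(d[1],d[0])); m=(f+b)/2;u=d/np.hypot(*d)
print('rack',m); [print(k,np.round(m[:2]+u*k,1)) for k in(-66,-14,40)]
c=mask(img,(221,174,241,197),lambda h,s,v:(s<40)&(v>190)); print('d',cv2.minEnclosingCircle(c)); M=cv2.moments(c); print(np.round(ray(K,W,(M['m10']/M['m00'],M['m01']/M['m00']),50),1))
# scene view
im,K2,W2=cam('scene')
for n,z,box,fn in(('c',72,(285,185,318,212),lambda h,s,v:(abs(h-112)<15)&(s>100)),('a',63,(300,205,326,228),lambda h,s,v:(s<50)&(v>165)),('d',50,(182,268,210,290),lambda h,s,v:(s<50)&(v>165)),('coaster',8,(368,175,418,205),lambda h,s,v:(h<15)&(s>100))):
    c=mask(im,box,fn);(q,ax,an)=cv2.fitEllipse(c); print(n,np.round(q,1),np.round(ax,1),np.round(ray(K2,W2,q,z),1), 'cc',cv2.contourArea(c))
for n,p in dict(c=(632.3,-71.1,72),a=(582.5,-52.7,63),b=(531,-38.6,56),d=(637,204,50),co=(551,-282,8)).items(): print(n,np.round(proj(K2,W2,p),1))
# wheel centre two views
for z in(0,60,90,120): print(z,np.round(ray(K,W,(402,315),z),0),np.round(ray(K2,W2,(440,210),z),0))
for i in(1,):
  cv2.imwrite('pics/scrop.png',cv2.resize(im[160:330,160:480],None,fx=2.4,fy=2.4,interpolation=cv2.INTER_CUBIC)[:,:,::-1])
E
```

```text
[[504.7  18.5  10. ]
 [477.4 -65.8  10. ]] [[ 711.2  -52.2   56. ]
 [ 683.4 -134.1   56. ]]
[206.25016037 -69.4849407 ] 217.6402665805961 -0.32495389747227704
rack [594.17222517 -58.41049064  33.        ]
-66 [531.6 -37.3]
-14 [580.9 -53.9]
40 [632.1 -71.2]
d ((229.62155151367188, 184.56629943847656), 8.762764930725098)
[636.8 203.2  50. ]
c [299.8 198. ] [16.5 21.5] [631.1 -68.   72. ] cc 277.5
a [312. 215.] [11.  16.9] [584.8 -53.3  63. ] cc 143.5
d [193.9 277.4] [12.8 18.1] [639.3 202.4  50. ] cc 174.5
coaster [392.3 189.2] [25.7 38.8] [ 553.4 -280.5    8. ] cc 765.0
c [300.4 197. ]
a [312.6 215.7]
b [327.6 233.8]
d [194.1 278.5]
co [393.6 189.3]
0 [ 340. -176.    0.] [ 440. -300.    0.]
60 [ 345. -166.   60.] [ 407. -236.   60.]
90 [ 348. -162.   90.] [ 390. -204.   90.]
120 [ 350. -157.  120.] [ 374. -172.  120.]
```

View pics/scrop.png

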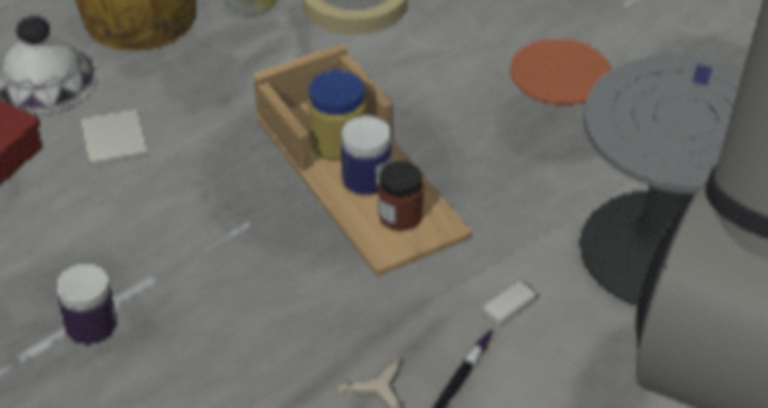

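```bash
cat >> h.py <<'E'
def plan(x,y,z,yaw):
    o=bot.get_obs(); R=Rn.from_euler('xyz',o['tcp_rot']).as_matrix()
    s=R.T@(np.array([x,y,z])-o['tool_pos']); dy=(o['tcp_rot'][2]-yaw+np.pi)%(2*np.pi)-np.pi
    print('t',round(o['time'],2),'now',np.round(o['tool_pos'],1),np.round(o['tcp_rot'],3),'w',round(o['grip_width'],1),'shift',np.round(s,1),'turn',round(np.degrees(dy),1),'q',np.round(o['joint_positions'],2))
E
python3 -c "
from h import *
plan(531,-38.5,200,-0.317)"
```

```text
t 0.3 now [ 200.5 -485.1  248.5] [-3.141 -0.     0.392] w 92.0 shift [ 476.  -286.5   48.7] turn 40.6 q [-1.32  0.34  1.52 -0.    1.28 -0.15]
```

Call:
play_rows(
  moves=[0,476,-286,0,40.6,0,476,-286,0,40.6,0,476,-286,0,40.6,0,476,-286,0,40.6,0,476,-286,0,40.6,0,476,-286,0,40.6,0,476,-286,0,40.6,0,476,-286,0,40.6],
)

```text
time: 0.97
tool_pos: [386.2, -235.1, 248.9]
tcp_rot: [3.141, -0.0, -0.32]
contact_force: [0.9, -0.3, 0.4]
grip_width: 91.8
```

```bash
python3 -c "
from h import *
plan(531,-38.5,200,-0.317)"
```

```text
t 0.97 now [ 386.2 -235.1  248.9] [ 3.141 -0.    -0.32 ] w 91.8 shift [  75.7 -232.2   48.9] turn -0.1 q [-0.72  0.21  1.71 -0.    1.22  1.17]
```

Call:
play_rows(
  moves=[0,63,-215,20,0,0,63,-215,20,0,0,63,-215,20,0,0,63,-215,20,0,0,63,-215,20,0,0,63,-215,20,0,0,63,-215,20,0,0,63,-215,20,0],
)

```text
time: 1.63
tool_pos: [512.4, -51.3, 228.4]
tcp_rot: [3.141, 0.001, -0.314]
contact_force: [-0.6, 0.5, 0.4]
grip_width: 91.7
```

```bash
python3 -c "
from h import *
plan(531,-38.5,130,-0.317)
c,K,W=cam('wrist'); cv2.imwrite('pics/w1.png',c[:,:,::-1])
for p in((531,-38.5,56),(582.5,-53,63),(632,-71,72),(531,-38.5,10)): print(proj(K,W,p))"
```

```text
t 1.63 now [512.4 -51.3 228.4] [ 3.141e+00  1.000e-03 -3.140e-01] w 91.7 shift [ 13.8 -18.   98.4] turn 0.2 q [-0.25  0.34  1.58 -0.    1.22  1.64]
[296.35354288 207.51914972]
[292.55183958 148.32573402]
[292.90293394  80.75746311]
[298.74875053 199.87722595]
```

View pics/w1.png

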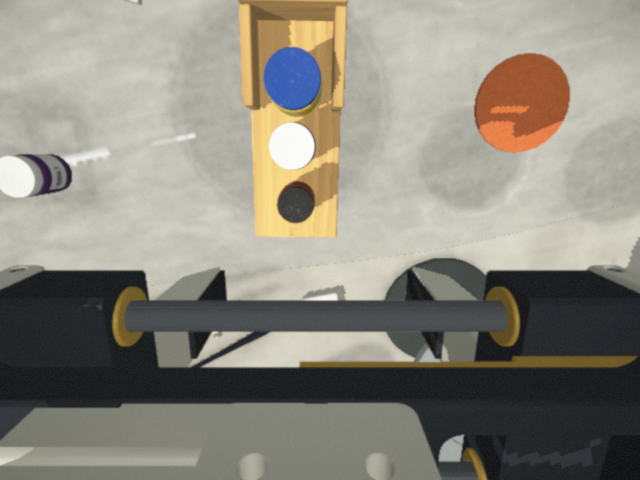

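Call:
play_rows(
  moves=[0,13.8,-18,40,0.2,0,13.8,-18,80,0.2,0,13.8,-18,98,0.2,0,13.8,-18,98,0.2,0,13.8,-18,98,0.2,0,13.8,-18,98,0.2],
)

```text
time: 2.18
tool_pos: [531.9, -40.4, 132.6]
tcp_rot: [-3.141, -0.003, -0.322]
contact_force: [0.1, 0.3, 0.4]
grip_width: 91.6
```

```bash
python3 -c "
from h import *
plan(531.5,-38.5,39,-0.317)
c,K,W=cam('wrist'); cv2.imwrite('pics/w2.png',c[:,:,::-1])
for p in((531,-38.5,56),(582.5,-53,63),(632,-71,72),(531,-38.5,10)): print(proj(K,W,p))"
```

```text
t 2.18 now [531.9 -40.4 132.6] [-3.141e+00 -3.000e-03 -3.220e-01] w 91.6 shift [-1.2 -1.7 93.6] turn -0.3 q [-0.22  0.48  1.66 -0.    1.    1.67]
[313.33674863 255.85017174]
[308.9407771  175.61609566]
[310.76027615  78.26894434]
[313.73707264 237.84622477]
```

View pics/w2.png

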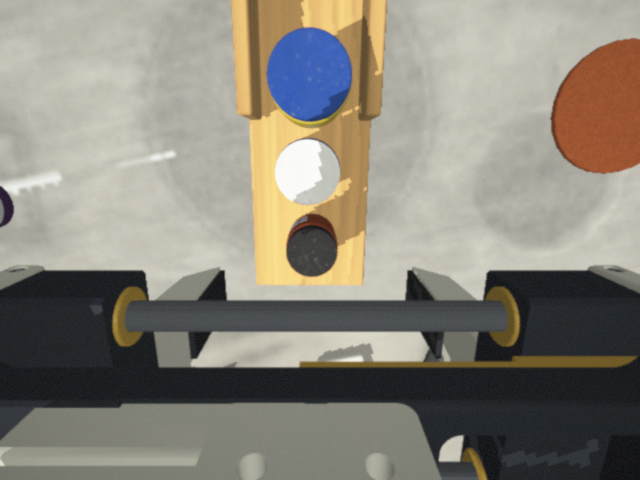

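Black cap at (312,250), predicted (313,256); white at (308,171); blue at (310,75). They agree to 2–3 mm, so I descend on the smallest pot.

Call:
play_rows(
  moves=[0,0.5,-1.5,30,0,0,0.5,-1.5,60,0,0,0.5,-1.5,80,0,0,0.5,-1.5,93,0,0,0.5,-1.5,93,0,0,0.5,-1.5,93,0,0,0.5,-1.5,93,0],
)

```text
time: 2.82
tool_pos: [533.4, -38.4, 39.7]
tcp_rot: [-3.141, -0.004, -0.321]
contact_force: [-0.2, -0.0, 0.7]
grip_width: 91.8
```

Call:
play_rows(
  moves=[255,0,0,0,0,255,0,0,0,0,255,0,0,0,0,255,0,0,0,0,255,0,0,0,0,255,0,0,0,0,255,0,0,0,0,255,0,0,0,0],
)

```text
time: 3.48
tool_pos: [532.0, -37.9, 37.7]
tcp_rot: [3.141, 0.0, -0.32]
contact_force: [-1.3, -0.9, -1.0]
grip_width: 42.7
```

```bash
python3 -c "
from h import *
plan(531.5,-38.5,140,-0.317)
print(bot.get_obs()['contact_force'])"
```

```text
t 3.48 now [532.  -37.9  37.7] [ 3.141  0.    -0.32 ] w 42.7 shift [  -0.3    0.7 -102.3] turn -0.2 q [-0.21  0.62  1.74 -0.    0.78  1.68]
[-1.28439241 -0.90973427 -0.98820169]
```

Still closing; hold longer.

Call:
play_rows(
  moves=[255,0,0,0,0,255,0,0,0,0,255,0,0,0,0,255,0,0,0,0,255,0,0,0,0],
)

```text
time: 3.9
tool_pos: [532.0, -38.0, 37.7]
tcp_rot: [3.142, 0.0, -0.32]
contact_force: [-0.1, 0.1, -0.9]
grip_width: 35.0
```

```bash
python3 -c "
from h import *
plan(450,255,38,-0.317)"
```

```text
t 3.9 now [532.  -38.   37.7] [ 3.142  0.    -0.32 ] w 35.0 shift [-170.1 -252.2   -0.3] turn -0.2 q [-0.21  0.62  1.74 -0.    0.78  1.68]
```

Call:
play_rows(
  moves=[255,0,0,-20,0,255,0,0,-50,0,255,0,0,-80,0,255,-198,-336,-80,0,255,-198,-336,-80,0,255,-198,-336,-80,0,255,-198,-336,-80,0,255,-198,-336,-80,0],
)

```text
time: 4.57
tool_pos: [487.3, 167.3, 117.8]
tcp_rot: [3.141, -0.0, -0.321]
contact_force: [1.2, -0.1, -0.6]
grip_width: 35.2
```

```bash
python3 -c "
from h import *
plan(450,343,118,-0.317)"
```

```text
t 4.57 now [487.3 167.3 117.8] [ 3.141 -0.    -0.321] w 35.2 shift [ -90.8 -155.    -0.2] turn -0.2 q [ 0.18  0.47  1.73 -0.    0.94  2.07]
```

Call:
play_rows(
  moves=[255,-80,-137,0,0,255,-80,-137,0,0,255,-80,-137,0,0,255,-80,-137,0,0,255,-80,-137,0,0,255,-80,-137,0,0,255,-80,-137,0,0],
)

```text
time: 5.15
tool_pos: [455.0, 320.6, 117.4]
tcp_rot: [3.141, 0.0, -0.32]
contact_force: [-0.0, -0.7, 0.4]
grip_width: 35.2
```

```bash
python3 -c "
from h import *
plan(450,343,36.7,-0.317)
c,K,W=cam('top'); print(proj(K,W,(450,343,8)));cv2.imwrite('pics/t3.png',cv2.resize(c[140:320,120:360],None,fx=3,fy=3)[:,:,::-1])
c,K,W=cam('scene'); cv2.imwrite('pics/s3.png',c[:,:,::-1])"
```

```text
t 5.15 now [455.  320.6 117.4] [ 3.141  0.    -0.32 ] w 35.2 shift [-11.8 -19.7  80.6] turn -0.1 q [ 0.48  0.53  1.61 -0.    1.    2.37]
[172.19270562 271.053143  ]
```

View pics/s3.png

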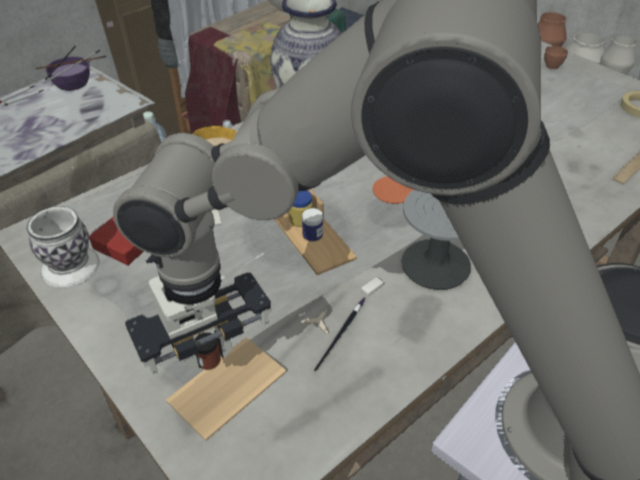

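The view shows the smallest pot held upright over the board at (207,350).

Call:
play_rows(
  moves=[255,-12,-19.5,0,0,255,-12,-19.5,0,0,255,-12,-19.5,35,0,255,-12,-19.5,60,0,255,-12,-19.5,75,0,255,-12,-19.5,80,0,255,-12,-19.5,80,0,255,-12,-19.5,80,0],
)

```text
time: 5.92
tool_pos: [450.9, 342.5, 38.2]
tcp_rot: [-3.141, -0.0, -0.322]
contact_force: [1.4, -0.3, -0.6]
grip_width: 34.7
```

```bash
python3 -c "
from h import *
plan(450,343,36.2,-0.317);print(bot.get_obs()['contact_force'])"
```

```text
t 5.92 now [450.9 342.5  38.2] [-3.141 -0.    -0.322] w 34.7 shift [-1.  -0.2  2. ] turn -0.3 q [ 0.51  0.66  1.65 -0.    0.84  2.41]
[ 1.38762912 -0.33247798 -0.62010757]
```

Call:
play_rows(
  moves=[255,0,0,2,0,255,0,0,2,0,255,0,0,2,0],
)

```text
time: 6.17
tool_pos: [450.5, 343.1, 36.1]
tcp_rot: [-3.141, -0.001, -0.321]
contact_force: [-0.3, 0.4, -1.2]
grip_width: 34.9
```

Call:
play_rows(
  moves=[89,0,0,0,0,89,0,0,0,0,89,0,0,0,0,89,0,0,0,0,89,0,0,0,0,89,0,0,0,0],
)

```text
time: 6.67
tool_pos: [450.1, 343.2, 35.8]
tcp_rot: [-3.142, -0.0, -0.32]
contact_force: [-0.5, -0.2, 1.0]
grip_width: 59.5
```

```bash
python3 -c "
from h import *
plan(450,343,100,-0.317);print(bot.get_obs()['contact_force'])"
```

```text
t 6.67 now [450.1 343.2  35.8] [-3.142 -0.    -0.32 ] w 59.5 shift [ -0.    0.3 -64.2] turn -0.2 q [ 0.52  0.66  1.65 -0.    0.83  2.41]
[-0.53963148 -0.21767304  0.95802014]
```

Call:
play_rows(
  moves=[89,0,0,-30,0,89,0,0,-60,0,89,0,0,-90,0,0,251.5,335,-90,0,0,251.5,335,-90,0,0,251.5,335,-90,0,0,251.5,335,-90,0,0,251.5,335,-90,0],
)

```text
time: 7.33
tool_pos: [516.6, 144.0, 126.0]
tcp_rot: [-3.141, -0.0, -0.32]
contact_force: [0.7, 0.6, -0.1]
grip_width: 88.4
```

```bash
python3 -c "
from h import *
plan(583.5,-54,126,-0.317)
c,K,W=cam('top'); cv2.imwrite('pics/t3.png',cv2.resize(c[140:320,120:360],None,fx=3,fy=3)[:,:,::-1])"
```

```text
t 7.33 now [516.6 144.  126. ] [-3.141 -0.    -0.32 ] w 88.4 shift [125.7 166.9   0. ] turn -0.2 q [ 0.13  0.49  1.66 -0.    0.99  2.02]
```

View pics/t3.png

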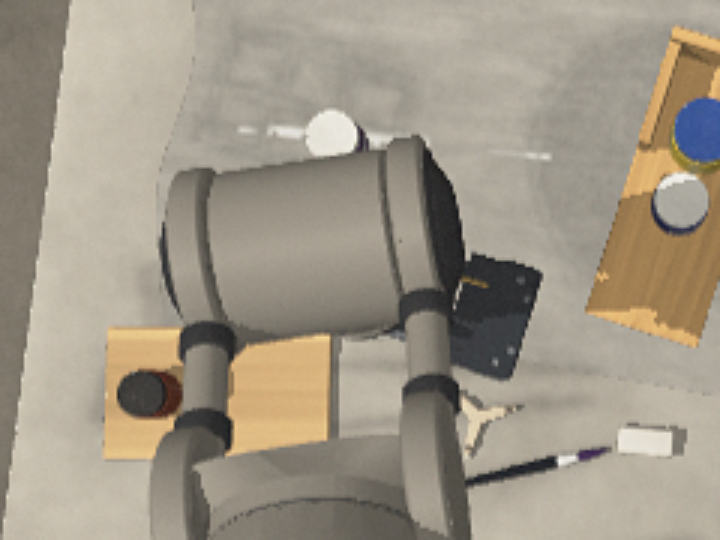

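The smallest pot stands upright on the board at (148,394) in the crop. Next is pot a.

Call:
play_rows(
  moves=[0,126,167,0,0,0,126,167,0,0,0,126,167,0,0,0,126,167,0,0,0,126,167,0,0,0,126,167,0,0,0,126,167,0,0,0,126,167,0,0],
)

```text
time: 8.05
tool_pos: [582.9, -52.1, 125.4]
tcp_rot: [-3.141, 0.001, -0.321]
contact_force: [-0.7, -0.5, -1.1]
grip_width: 91.6
```

```bash
python3 -c "
from h import *
plan(583.5,-54,42,-0.317)
c,K,W=cam('wrist'); cv2.imwrite('pics/w3.png',c[:,:,::-1])
print(proj(K,W,(583.5,-54,63)),proj(K,W,(632,-71,72)))"
```

```text
t 8.05 now [582.9 -52.1 125.4] [-3.141e+00  1.000e-03 -3.210e-01] w 91.6 shift [ 1.2  1.6 83.4] turn -0.2 q [-0.22  0.57  1.52  0.    1.06  1.67]
[318.2943546  258.63997927] [320.0922231  176.64212386]
```

View pics/w3.png

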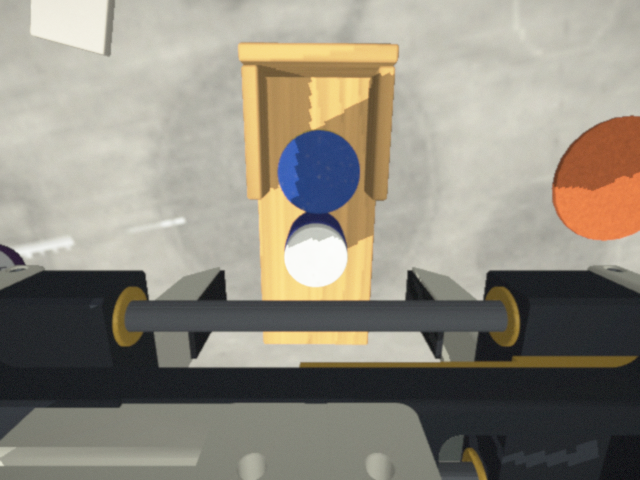

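White cap at (316,255), predicted (318,259), so the aim is good. Descend.

Call:
play_rows(
  moves=[0,1.5,1,30,0,0,1.5,1,55,0,0,1.5,1,72,0,0,1.5,1,83,0,0,1.5,1,83,0,0,1.5,1,83,0,0,1.5,1,83,0],
)

```text
time: 8.68
tool_pos: [585.3, -53.4, 44.0]
tcp_rot: [-3.141, -0.002, -0.319]
contact_force: [-0.7, 0.1, 1.6]
grip_width: 91.9
```

Call:
play_rows(
  moves=[255,0,0,0,0,255,0,0,0,0,255,0,0,0,0,255,0,0,0,0,255,0,0,0,0,255,0,0,0,0,255,0,0,0,0,255,0,0,0,0],
)

```text
time: 9.35
tool_pos: [584.5, -53.9, 42.7]
tcp_rot: [3.142, 0.0, -0.32]
contact_force: [0.4, 1.4, 0.1]
grip_width: 42.8
```

Call:
play_rows(
  moves=[255,0,0,0,0,255,0,0,0,0,255,0,0,0,0],
)

```text
time: 9.6
tool_pos: [584.5, -53.9, 42.7]
tcp_rot: [3.141, 0.0, -0.32]
contact_force: [0.3, 0.9, -0.4]
grip_width: 40.3
```

```bash
python3 -c "
from h import *
plan(450,253,42,-0.317)"
```

```text
t 9.6 now [584.5 -53.9  42.7] [ 3.141  0.    -0.32 ] w 40.3 shift [-224.3 -249.     0.7] turn -0.2 q [-0.22  0.68  1.58 -0.    0.88  1.67]
```

Call:
play_rows(
  moves=[255,0,0,-20,0,255,0,0,-50,0,255,0,0,-80,0,255,0,0,-80,0,255,-224,-249,-80,0,255,-224,-249,-80,0,255,-224,-249,-80,0,255,-224,-249,-80,0],
)

```text
time: 10.27
tool_pos: [516.5, 100.0, 122.4]
tcp_rot: [3.141, 0.0, -0.321]
contact_force: [1.0, 0.8, -0.2]
grip_width: 40.6
```

```bash
python3 -c "
from h import *
plan(450,253,122,-0.317)"
```

```text
t 10.27 now [516.5 100.  122.4] [ 3.141  0.    -0.321] w 40.6 shift [-111.5 -124.2    0.4] turn -0.3 q [0.05 0.48 1.69 0.   0.97 1.94]
```

Call:
play_rows(
  moves=[255,-111,-124,0,0,255,-111,-124,0,0,255,-111,-124,0,0,255,-111,-124,0,0,255,-111,-124,0,0,255,-111,-124,0,0,255,-111,-124,0,0],
)

```text
time: 10.85
tool_pos: [451.3, 251.4, 122.5]
tcp_rot: [3.141, -0.0, -0.319]
contact_force: [-0.1, -0.9, -0.4]
grip_width: 40.5
```

```bash
python3 -c "
from h import *
plan(450,253,41,-0.317)"
```

```text
t 10.85 now [451.3 251.4 122.5] [ 3.141 -0.    -0.319] w 40.5 shift [-1.8 -1.2 81.5] turn -0.1 q [ 0.36  0.47  1.72 -0.    0.96  2.25]
```

Call:
play_rows(
  moves=[255,-1,-1,30,0,255,-1,-1,55,0,255,-1,-1,72,0,255,-1,-1,80,0,255,-1,-1,81.5,0,255,-1,-1,81.5,0,255,-1,-1,81.5,0,255,-1,-1,81.5,0],
)

```text
time: 11.52
tool_pos: [451.5, 252.4, 41.8]
tcp_rot: [-3.141, -0.001, -0.321]
contact_force: [0.3, 0.0, -0.5]
grip_width: 40.5
```

Call:
play_rows(
  moves=[75,0,0,0,0,75,0,0,0,0,75,0,0,0,0,75,0,0,0,0,75,0,0,0,0,75,0,0,0,0],
)

```text
time: 12.02
tool_pos: [450.8, 252.8, 41.3]
tcp_rot: [3.142, -0.0, -0.32]
contact_force: [-0.2, -0.6, 0.0]
grip_width: 64.8
```

```bash
python3 -c "
from h import *
plan(634,-71.5,130,1.252)"
```

```text
t 12.02 now [450.8 252.8  41.3] [ 3.142 -0.    -0.32 ] w 64.8 shift [276.  250.1 -88.7] turn -90.1 q [ 0.36  0.59  1.79 -0.    0.76  2.25]
```

Call:
play_rows(
  moves=[75,0,0,-30,0,75,0,0,-65,0,75,0,0,-95,0,67,276,250,-95,-90,67,276,250,-95,-90,67,276,250,-95,-90,67,276,250,-95,-90,67,276,250,-95,-90],
)

```text
time: 12.68
tool_pos: [545.6, 85.4, 136.4]
tcp_rot: [3.142, -0.0, 0.259]
contact_force: [-0.0, 1.1, -0.2]
grip_width: 67.5
```

```bash
python3 -c "
from h import *
plan(634,-71.5,136,1.252)"
```

```text
t 12.68 now [545.6  85.4 136.4] [ 3.142 -0.     0.259] w 67.5 shift [ 45.3 174.3   0.5] turn -56.9 q [ 0.02  0.5   1.6  -0.    1.03  1.33]
```

Call:
play_rows(
  moves=[67,45,174,0,-57,67,45,174,0,-57,67,45,174,0,-57,67,45,174,0,-57,67,45,174,0,-57,67,45,174,0,-57,67,45,174,0,-57,67,45,174,0,-57],
)

```text
time: 13.35
tool_pos: [632.0, -71.1, 135.8]
tcp_rot: [-3.141, 0.0, 1.251]
contact_force: [-0.5, 0.6, 0.2]
grip_width: 67.6
```

Call:
play_rows(
  moves=[67,0,0,0,0,67,0,0,0,0,67,0,0,0,0],
)

```text
time: 13.6
tool_pos: [632.1, -70.3, 136.2]
tcp_rot: [-3.142, 0.0, 1.242]
contact_force: [-0.5, -0.3, -0.7]
grip_width: 67.6
```

```bash
python3 -c "
from h import *
plan(634,-71.5,41,1.252)
c,K,W=cam('wrist'); cv2.imwrite('pics/w4.png',c[:,:,::-1])
print(proj(K,W,(634,-71.5,72)))
c,K,W=cam('top'); cv2.imwrite('pics/t4.png',c[:,:,::-1])"
```

```text
t 13.6 now [632.1 -70.3 136.2] [-3.142  0.     1.242] w 67.6 shift [-0.5  2.2 95.2] turn -0.5 q [-0.23  0.64  1.35 -0.    1.15  0.1 ]
[319.74428522 260.91392469]
```

View pics/w4.png

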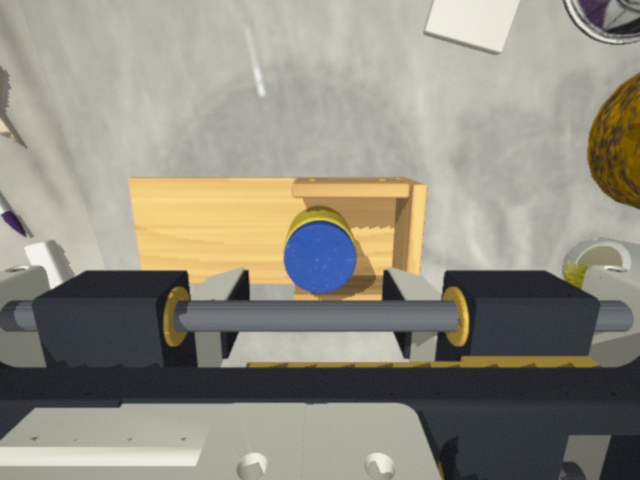

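View pics/t4.png

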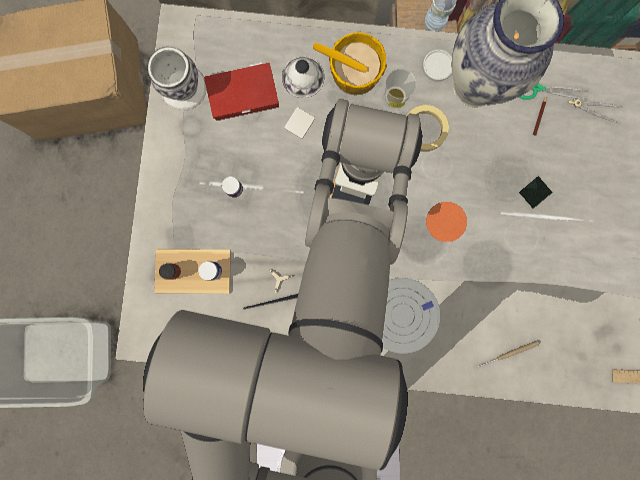

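Blue cap at (320,258), as predicted; pots a and b stand on the board at (209,270) and (170,271) in the top view. I descend into the stall.

Call:
play_rows(
  moves=[67,-0.5,2,25,-0.5,67,-0.5,2,45,-0.5,67,-0.5,2,62,-0.5,67,-0.5,2,78,-0.5,67,-0.5,2,92,-0.5,67,-0.5,2,92,-0.5,67,-0.5,2,92,-0.5,67,-0.5,2,92,-0.5],
)

```text
time: 14.37
tool_pos: [634.4, -71.6, 45.2]
tcp_rot: [3.14, -0.0, 1.254]
contact_force: [0.7, -0.6, 0.3]
grip_width: 67.6
```

Call:
play_rows(
  moves=[255,0,0,0,0,255,0,0,0,0,255,0,0,0,0,255,0,0,0,0,255,0,0,0,0,255,0,0,0,0,255,0,0,0,0,255,0,0,0,0],
)

```text
time: 15.03
tool_pos: [634.1, -71.6, 45.0]
tcp_rot: [3.141, -0.0, 1.255]
contact_force: [0.9, -0.1, 5.3]
grip_width: 47.7
```

```bash
python3 -c "
from h import *
plan(551,-281.5,140,1.252); print(bot.get_obs()['contact_force'])"
```

```text
t 15.03 now [634.1 -71.6  45. ] [ 3.141 -0.     1.255] w 47.7 shift [-225.3  -13.7  -95.1] turn 0.2 q [-0.23  0.75  1.42 -0.    0.97  0.08]
[ 0.87652635 -0.13189604  5.31756689]
```

Call:
play_rows(
  moves=[255,0,0,-20,0,255,0,0,-50,0,255,0,0,-80,0,255,0,0,-110,0,255,0,0,-110,0,255,0,0,-110,0],
)

```text
time: 15.53
tool_pos: [634.6, -71.7, 155.9]
tcp_rot: [3.138, -0.0, 1.255]
contact_force: [-0.1, 0.6, -0.7]
grip_width: 47.3
```

```bash
python3 -c "
from h import *
plan(552.5,-281.5,155,1.252)
c,K,W=cam('scene'); cv2.imwrite('pics/s5.png',c[:,:,::-1])"
```

```text
t 15.53 now [634.6 -71.7 155.9] [ 3.138 -0.     1.255] w 47.3 shift [-224.9  -12.9    0.8] turn 0.2 q [-0.23  0.63  1.32 -0.    1.2   0.08]
```

View pics/s5.png

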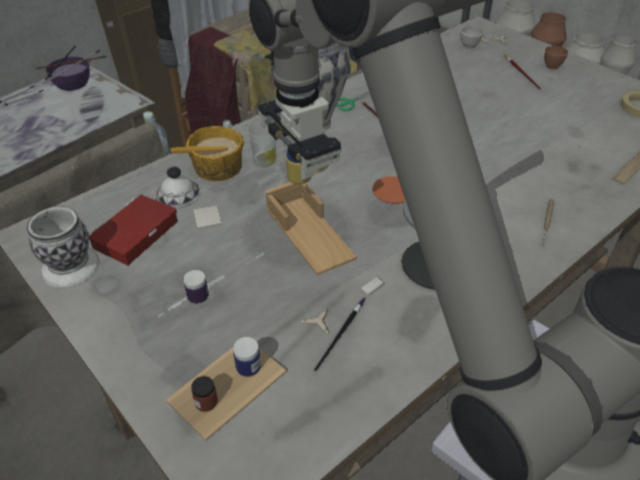

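The big pot is lifted clear of the rack at (295,165), and both small pots stand on the board. On to the coaster.

Call:
play_rows(
  moves=[255,-225,-13,0,0,255,-225,-13,0,0,255,-225,-13,0,0,255,-225,-13,0,0,255,-225,-13,0,0,255,-225,-13,0,0,255,-225,-13,0,0,255,-225,-13,0,0],
)

```text
time: 16.25
tool_pos: [550.3, -281.8, 152.2]
tcp_rot: [-3.138, -0.001, 1.252]
contact_force: [0.0, 0.8, -1.3]
grip_width: 47.3
```

```bash
python3 -c "
from h import *
plan(552.5,-281.5,43.5,1.252)
c,K,W=cam('wrist'); cv2.imwrite('pics/w5.png',c[:,:,::-1]); print(proj(K,W,(552.5,-281.5,8)))
c,K,W=cam('top'); cv2.imwrite('pics/t5.png',c[:,:,::-1])"
```

```text
t 16.25 now [ 550.3 -281.8  152.2] [-3.138e+00 -1.000e-03  1.252e+00] w 47.3 shift [  0.8   2.4 108.7] turn 0.0 q [-0.6   0.6   1.38  0.    1.17 -0.28]
[318.79777426 228.66714231]
```

View pics/w5.png

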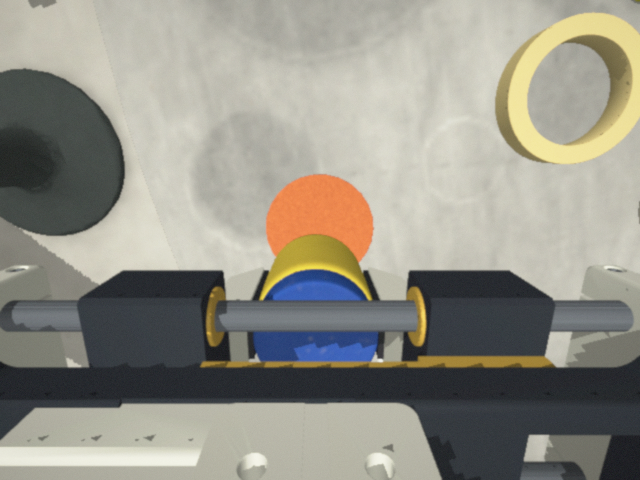

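View pics/t5.png

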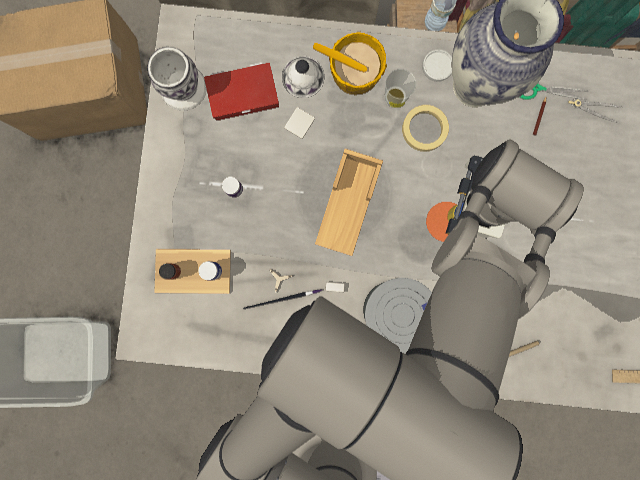

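Call:
play_rows(
  moves=[255,1,2.5,25,0,255,1,2.5,50,0,255,1,2.5,70,0,255,1,2.5,70,0,255,1,2.5,70,0,255,1,2.5,70,0],
)

```text
time: 16.85
tool_pos: [555.2, -280.6, 85.3]
tcp_rot: [3.14, 0.0, 1.256]
contact_force: [-0.4, -0.3, -0.1]
grip_width: 47.4
```

```bash
python3 -c "
from h import *
plan(552.5,-281.5,43.5,1.252)
c,K,W=cam('scene'); cv2.imwrite('pics/s6.png',c[:,:,::-1])"
```

```text
t 16.85 now [ 555.2 -280.6   85.3] [3.14  0.    1.256] w 47.4 shift [-1.7 -2.4 41.8] turn 0.2 q [-0.59  0.68  1.44  0.    1.02 -0.28]
```

View pics/s6.png

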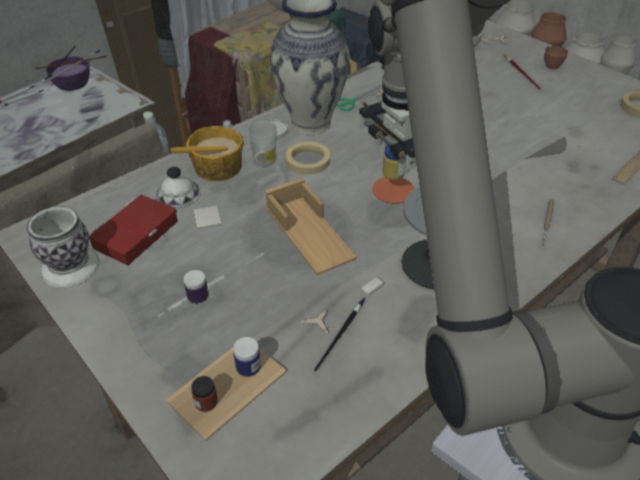

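Big pot hangs upright over the coaster at (393,165); the arm is well above the wheel. Lower it.

Call:
play_rows(
  moves=[255,-1.5,-2,15,0,255,-1.5,-2,30,0,255,-1.5,-2,39,0,255,-1.5,-2,42,0,255,-1.5,-2,42,0,255,-1.5,-2,42,0,255,-1.5,-2,42,0],
)

```text
time: 17.48
tool_pos: [552.4, -282.3, 43.1]
tcp_rot: [3.14, 0.001, 1.255]
contact_force: [-0.1, 0.1, -0.7]
grip_width: 47.2
```

```bash
python3 -c "
from h import *
plan(552.5,-281.5,43.3,1.252); print(bot.get_obs()['contact_force'])
c,K,W=cam('wrist'); cv2.imwrite('pics/w6.png',c[:,:,::-1]); print(proj(K,W,(552.5,-281.5,8)))"
```

```text
t 17.48 now [ 552.4 -282.3   43.1] [3.140e+00 1.000e-03 1.255e+00] w 47.2 shift [ 0.8 -0.2 -0.2] turn 0.2 q [-0.6   0.73  1.48 -0.    0.94 -0.28]
[-0.11625529  0.08920132 -0.67859786]
[316.01607282 276.33662104]
```

View pics/w6.png

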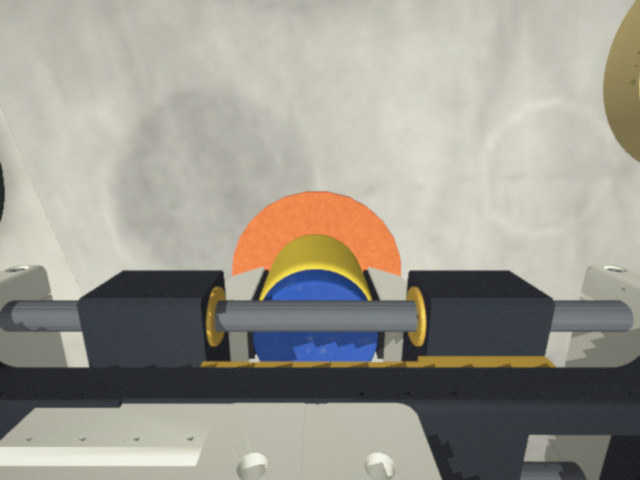

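The pot and coaster share the centre column u≈317. Release.

Call:
play_rows(
  moves=[30,0,0,0,0,30,0,0,0,0,30,0,0,0,0,30,0,0,0,0,30,0,0,0,0,30,0,0,0,0],
)

```text
time: 18.03
tool_pos: [551.8, -282.0, 42.3]
tcp_rot: [3.142, 0.0, 1.255]
contact_force: [-0.4, -0.2, 0.4]
grip_width: 80.0
```

Call:
play_rows(
  moves=[30,0,0,-30,0,30,0,0,-60,0,30,0,0,-90,0,30,0,0,-120,0,30,0,0,-120,0,30,0,0,-120,0],
)

```text
time: 18.53
tool_pos: [552.7, -282.5, 164.3]
tcp_rot: [3.137, 0.001, 1.255]
contact_force: [-0.1, 0.2, -0.8]
grip_width: 80.9
```

```bash
python3 -c "
from h import *
plan(638,203,160,1.252); print(bot.get_obs()['contact_force'])
c,K,W=cam('wrist'); cv2.imwrite('pics/w7.png',c[:,:,::-1]); print(proj(K,W,(552.5,-281.5,8)),proj(K,W,(552.5,-281.5,70)))"
```

```text
t 18.53 now [ 552.7 -282.5  164.3] [3.137e+00 1.000e-03 1.255e+00] w 80.9 shift [488.  -69.8   3.4] turn 0.2 q [-0.6   0.59  1.37 -0.    1.19 -0.28]
[-0.13344437  0.18229937 -0.83309711]
[314.59599465 225.06726945] [314.86437616 244.92747889]
```

View pics/w7.png

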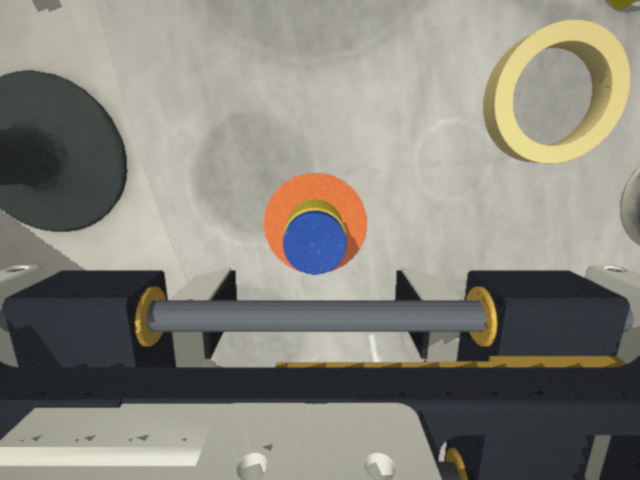

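Big pot centred on the coaster: cap at (315,243), coaster centre near (315,222), as projected. Now the fresh pot.

Call:
play_rows(
  moves=[0,488,-70,0,0,0,488,-70,0,0,0,488,-70,0,0,0,488,-70,0,0,0,488,-70,0,0,0,488,-70,0,0,0,488,-70,0,0,0,488,-70,0,0],
)

```text
time: 19.25
tool_pos: [608.5, 48.4, 160.2]
tcp_rot: [-3.138, 0.001, 1.255]
contact_force: [1.2, 0.3, -0.8]
grip_width: 91.7
```

```bash
python3 -c "
from h import *
plan(638,203,160,1.252)"
```

```text
t 19.25 now [608.5  48.4 160.2] [-3.138e+00  1.000e-03  1.255e+00] w 91.7 shift [ 1.561e+02 -2.000e+01  1.000e-01] turn 0.2 q [-0.05  0.58  1.4  -0.    1.17  0.27]
```

Call:
play_rows(
  moves=[0,156,-20,30,0,0,156,-20,30,0,0,156,-20,30,0,0,156,-20,30,0,0,156,-20,30,0,0,156,-20,30,0,0,156,-20,30,0,0,156,-20,30,0],
)

```text
time: 19.92
tool_pos: [638.7, 199.4, 131.5]
tcp_rot: [-3.141, 0.001, 1.253]
contact_force: [-1.0, -0.9, -0.1]
grip_width: 91.9
```

```bash
python3 -c "
from h import *
plan(638,203,31,1.252)
c,K,W=cam('wrist'); cv2.imwrite('pics/w8.png',c[:,:,::-1]); print(proj(K,W,(638,203,50)))"
```

```text
t 19.92 now [638.7 199.4 131.5] [-3.141e+00  1.000e-03  1.253e+00] w 91.9 shift [  3.3  -1.7 100.5] turn 0.1 q [ 0.19  0.71  1.24 -0.    1.2   0.51]
[313.63827849 247.1885724 ]
```

View pics/w8.png

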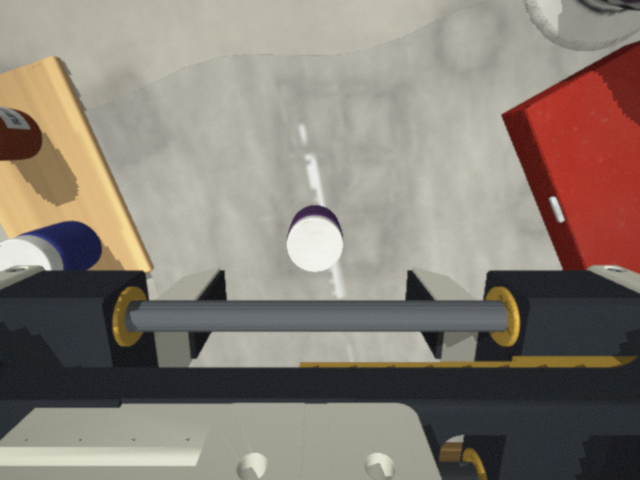

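Fresh cap at (315,243), predicted (314,247); I aim 2 mm further along tool x.

Call:
play_rows(
  moves=[0,5,-1.5,30,0,0,5,-1.5,55,0,0,5,-1.5,80,0,0,5,-1.5,95,0,0,5,-1.5,100,0,0,5,-1.5,100,0,0,5,-1.5,100,0],
)

```text
time: 20.55
tool_pos: [639.8, 205.3, 33.3]
tcp_rot: [3.14, -0.001, 1.254]
contact_force: [0.4, 0.6, 0.3]
grip_width: 91.3
```

Call:
play_rows(
  moves=[255,0,0,0,0,255,0,0,0,0,255,0,0,0,0,255,0,0,0,0,255,0,0,0,0,255,0,0,0,0,255,0,0,0,0,255,0,0,0,0],
)

```text
time: 21.22
tool_pos: [639.0, 206.1, 32.2]
tcp_rot: [3.142, 0.0, 1.255]
contact_force: [-0.7, 0.0, -0.6]
grip_width: 42.8
```

Call:
play_rows(
  moves=[255,0,0,0,0,255,0,0,0,0,255,0,0,0,0],
)

```text
time: 21.47
tool_pos: [639.1, 206.1, 32.2]
tcp_rot: [3.142, 0.0, 1.255]
contact_force: [0.5, 0.3, 0.6]
grip_width: 39.5
```

```bash
python3 -c "
from h import *
plan(634,-71.5,160,1.252); print(bot.get_obs()['contact_force'])"
```

```text
t 21.47 now [639.1 206.1  32.2] [3.142 0.    1.255] w 39.5 shift [-265.4   81.5 -127.8] turn 0.2 q [ 0.2   0.82  1.31 -0.    1.01  0.51]
[0.47223289 0.33236283 0.61406107]
```

Call:
play_rows(
  moves=[255,0,0,-20,0,255,0,0,-55,0,255,0,0,-90,0,255,0,0,-125,0,255,-265,81,-125,0,255,-265,81,-125,0,255,-265,81,-125,0,255,-265,81,-125,0],
)

```text
time: 22.13
tool_pos: [635.3, 38.0, 157.4]
tcp_rot: [3.141, 0.0, 1.256]
contact_force: [0.2, 0.3, -0.2]
grip_width: 39.9
```

```bash
python3 -c "
from h import *
plan(634,-71.5,157,1.252)"
```

```text
t 22.13 now [635.3  38.  157.4] [3.141 0.    1.256] w 39.9 shift [-104.6   32.7    0.4] turn 0.2 q [-0.06  0.62  1.32 -0.    1.2   0.25]
```

Call:
play_rows(
  moves=[255,-104.5,32.5,0,0,255,-104.5,32.5,0,0,255,-104.5,32.5,0,0,255,-104.5,32.5,0,0,255,-104.5,32.5,0,0,255,-104.5,32.5,0,0,255,-104.5,32.5,0,0],
)

```text
time: 22.72
tool_pos: [634.2, -68.6, 157.1]
tcp_rot: [-3.141, -0.0, 1.256]
contact_force: [-0.4, 0.4, -0.7]
grip_width: 39.9
```

```bash
python3 -c "
from h import *
plan(634,-71.5,42.6,1.252)
c,K,W=cam('wrist'); cv2.imwrite('pics/w9.png',c[:,:,::-1])"
```

```text
t 22.72 now [634.2 -68.6 157.1] [-3.141 -0.     1.256] w 39.9 shift [ -2.9   0.8 114.5] turn 0.2 q [-0.23  0.62  1.31  0.    1.2   0.09]
```

View pics/w9.png

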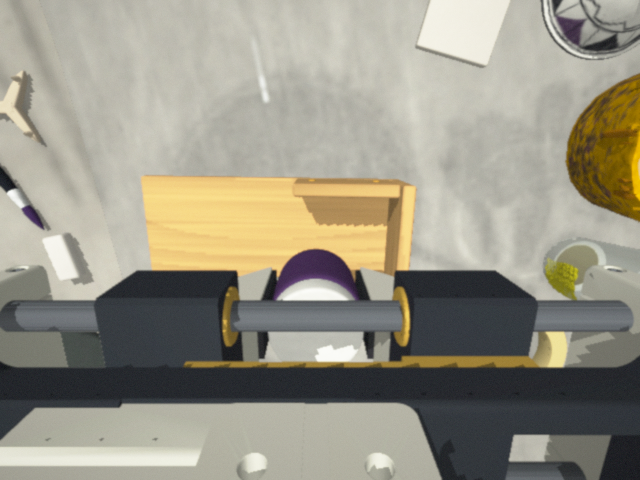

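Fresh pot held upright over the stall, pot column u≈318 and back wall at u≈400. Descend.

Call:
play_rows(
  moves=[255,-2.2,0.8,25,0,255,-2.2,0.8,50,0,255,-2.2,0.8,70,0,255,-2.2,0.8,85,0,255,-2.2,0.8,100,0,255,-2.2,0.8,111,0,255,-2.2,0.8,113,0,255,-2.2,0.8,113,0],
)

```text
time: 23.43
tool_pos: [634.2, -71.5, 43.8]
tcp_rot: [-3.141, 0.0, 1.256]
contact_force: [-0.2, -0.1, -0.8]
grip_width: 39.5
```

Call:
play_rows(
  moves=[255,0,0,0.5,0,255,0,0,0.5,0],
)

```text
time: 23.6
tool_pos: [634.9, -72.3, 44.8]
tcp_rot: [3.14, -0.0, 1.255]
contact_force: [0.3, -0.4, -0.6]
grip_width: 39.7
```

```bash
python3 -c "
from h import *
plan(634,-71.5,42.4,1.252);print(bot.get_obs()['contact_force'])"
```

```text
t 23.6 now [634.9 -72.3  44.8] [ 3.14  -0.     1.255] w 39.7 shift [ 0.4 -1.1  2.4] turn 0.2 q [-0.23  0.75  1.41 -0.    0.97  0.08]
[ 0.30965976 -0.43620515 -0.58592586]
```

Call:
play_rows(
  moves=[255,0,-1,2,0,255,0,-1,2,0,255,0,-1,2,0,255,0,-1,2,0],
)

```text
time: 23.93
tool_pos: [633.5, -72.1, 42.2]
tcp_rot: [3.141, -0.0, 1.255]
contact_force: [-0.9, 1.0, 0.6]
grip_width: 39.8
```

```bash
python3 -c "
from h import *
plan(634,-71.5,42.4,1.252);print(bot.get_obs()['contact_force'])"
```

```text
t 23.93 now [633.5 -72.1  42.2] [ 3.141 -0.     1.255] w 39.8 shift [ 0.7  0.3 -0.2] turn 0.2 q [-0.23  0.75  1.42 -0.    0.97  0.08]
[-0.8551791   1.03903879  0.64873258]
```

Call:
play_rows(
  moves=[89,0,0,0,0,89,0,0,0,0,89,0,0,0,0,89,0,0,0,0,89,0,0,0,0,89,0,0,0,0],
)

```text
time: 24.43
tool_pos: [633.3, -72.1, 41.7]
tcp_rot: [3.142, 0.0, 1.255]
contact_force: [-0.7, 0.8, -0.2]
grip_width: 59.7
```

Call:
play_rows(
  moves=[89,0,0,-25,0,89,0,0,-50,0,89,0,0,-75,0,89,0,0,-100,0,89,0,0,-100,0,89,0,0,-100,0],
)

```text
time: 24.93
tool_pos: [634.1, -72.2, 143.4]
tcp_rot: [3.138, -0.0, 1.255]
contact_force: [-0.2, -0.2, -0.9]
grip_width: 59.7
```

```bash
python3 -c "
from h import *
plan(450.8,252.8,142,-0.32)
c,K,W=cam('wrist'); cv2.imwrite('pics/w10.png',c[:,:,::-1]);print(proj(K,W,(634,-71.5,60)))"
```

```text
t 24.93 now [634.1 -72.2 143.4] [ 3.138 -0.     1.255] w 59.7 shift [ 251.9 -275.3    0.5] turn 90.2 q [-0.23  0.64  1.33 -0.    1.17  0.08]
[315.12971497 250.01559009]
```

View pics/w10.png

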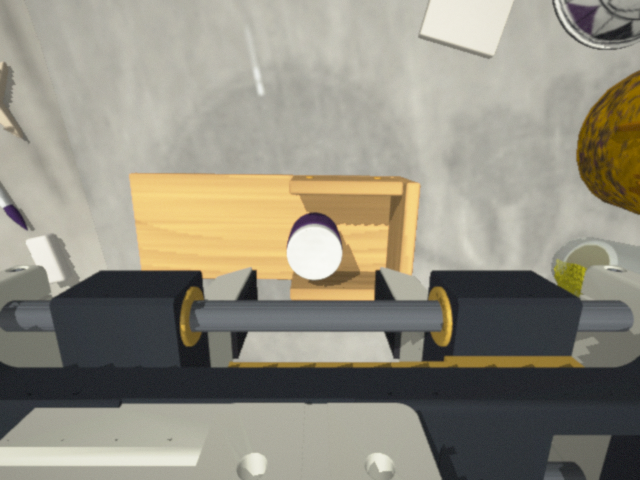

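Fresh pot stands in the stall with its cap at (315,251), as predicted. Back for pot a.

Call:
play_rows(
  moves=[75,252,-275,0,90,75,252,-275,0,90,75,252,-275,0,90,75,252,-275,0,90,75,252,-275,0,90,75,252,-275,0,90,75,252,-275,0,90,75,252,-275,0,90],
)

```text
time: 25.65
tool_pos: [474.5, 208.0, 140.3]
tcp_rot: [-3.142, 0.003, 0.289]
contact_force: [1.0, 0.3, -0.5]
grip_width: 64.9
```

```bash
python3 -c "
from h import *
plan(450.8,252.8,142,-0.32)"
```

```text
t 25.65 now [474.5 208.  140.3] [-3.142e+00  3.000e-03  2.890e-01] w 64.9 shift [ -9.9 -49.7  -1.7] turn 34.9 q [ 0.27  0.45  1.69 -0.    1.01  1.55]
```

Call:
play_rows(
  moves=[75,-10,-50,0,35,75,-10,-50,0,35,75,-10,-50,0,35,75,-10,-50,0,35,75,-10,-50,0,35,75,-10,-50,0,35,75,-10,-50,0,35,75,-10,-50,0,35],
)

```text
time: 26.32
tool_pos: [452.2, 251.5, 140.9]
tcp_rot: [3.141, 0.001, -0.312]
contact_force: [0.1, 0.5, -0.2]
grip_width: 64.9
```

```bash
python3 -c "
from h import *
plan(450.8,252.8,41.3,-0.32)
c,K,W=cam('wrist'); cv2.imwrite('pics/w11.png',c[:,:,::-1]);print(proj(K,W,(450.8,252.8,61)))"
```

```text
t 26.32 now [452.2 251.5 140.9] [ 3.141e+00  1.000e-03 -3.120e-01] w 64.9 shift [-1.6 -0.9 99.6] turn 0.5 q [ 0.36  0.44  1.69 -0.    1.01  2.24]
[314.34385496 254.1677417 ]
```

View pics/w11.png

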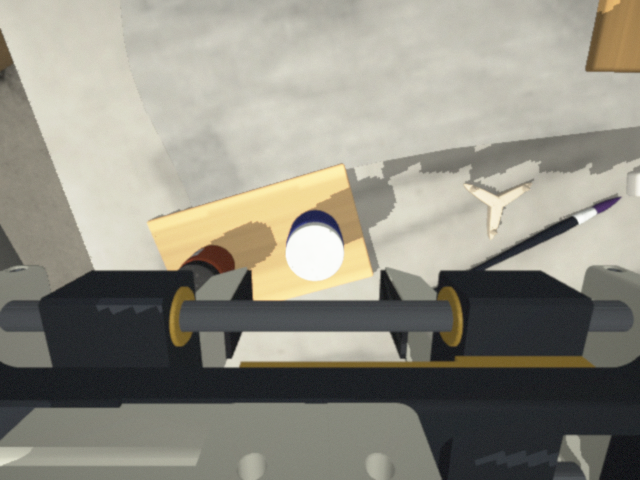

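White cap at (314,252), as predicted.

Call:
play_rows(
  moves=[75,-1.5,-1,30,0.5,75,-1.5,-1,55,0.5,75,-1.5,-1,80,0.5,75,-1.5,-1,95,0.5,75,-1.5,-1,99.5,0.5,75,-1.5,-1,99.5,0.5,75,-1.5,-1,99.5,0.5],
)

```text
time: 26.95
tool_pos: [451.9, 253.2, 42.7]
tcp_rot: [-3.141, -0.001, -0.324]
contact_force: [0.9, 0.1, 0.3]
grip_width: 64.4
```

Call:
play_rows(
  moves=[255,0,0,0,0,255,0,0,0,0,255,0,0,0,0,255,0,0,0,0,255,0,0,0,0,255,0,0,0,0,255,0,0,0,0,255,0,0,0,0],
)

```text
time: 27.62
tool_pos: [451.7, 253.2, 42.8]
tcp_rot: [-3.141, -0.001, -0.324]
contact_force: [-1.3, -0.9, 6.2]
grip_width: 40.4
```

```bash
python3 -c "
from h import *
plan(584.5,-53.9,120,-0.32)"
```

```text
t 27.62 now [451.7 253.2  42.8] [-3.141e+00 -1.000e-03 -3.240e-01] w 40.4 shift [223.8 248.8 -77.1] turn -0.2 q [ 0.36  0.59  1.78 -0.    0.77  2.26]
```

Call:
play_rows(
  moves=[255,0,0,-25,0,255,0,0,-55,0,255,0,0,-85,0,255,224,249,-85,0,255,224,249,-85,0,255,224,249,-85,0,255,224,249,-85,0,255,224,249,-85,0],
)

```text
time: 28.28
tool_pos: [534.4, 60.2, 127.2]
tcp_rot: [3.142, 0.0, -0.324]
contact_force: [0.5, -0.1, -0.6]
grip_width: 40.4
```

```bash
python3 -c "
from h import *
plan(585,-54.1,128,-0.32)"
```

```text
t 28.28 now [534.4  60.2 127.2] [ 3.142  0.    -0.324] w 40.4 shift [84.3 92.3 -0.8] turn -0.2 q [-0.03  0.49  1.65  0.    1.    1.86]
```

Call:
play_rows(
  moves=[255,84,92,0,0,255,84,92,0,0,255,84,92,0,0,255,84,92,0,0,255,84,92,0,0,255,84,92,0,0,255,84,92,0,0],
)

```text
time: 28.87
tool_pos: [583.7, -50.7, 127.0]
tcp_rot: [-3.142, 0.001, -0.323]
contact_force: [0.5, 0.7, -1.2]
grip_width: 40.5
```

```bash
python3 -c "
from h import *
plan(585,-54.1,44.5,-0.32)"
```

```text
t 28.87 now [583.7 -50.7 127. ] [-3.142e+00  1.000e-03 -3.230e-01] w 40.5 shift [ 2.4  2.8 82.5] turn -0.2 q [-0.22  0.57  1.51  0.    1.06  1.68]
```

Call:
play_rows(
  moves=[255,2,2.6,25,0,255,2,2.6,45,0,255,2,2.6,65,0,255,2,2.6,77,0,255,2,2.6,82,0,255,2,2.6,82,0,255,2,2.6,82,0,255,2,2.6,82,0],
)

```text
time: 29.53
tool_pos: [585.9, -54.6, 46.0]
tcp_rot: [-3.142, -0.001, -0.323]
contact_force: [0.4, 0.3, 0.1]
grip_width: 40.0
```

Call:
play_rows(
  moves=[255,0,0,0,0,255,0,0,0,0,255,0,0,0,0],
)

```text
time: 29.78
tool_pos: [585.6, -55.1, 45.4]
tcp_rot: [3.142, -0.0, -0.324]
contact_force: [0.2, 0.0, -0.2]
grip_width: 40.0
```

```bash
python3 -c "
from h import *
plan(585,-54.1,44.2,-0.32);print(bot.get_obs()['contact_force'])"
```

```text
t 29.78 now [585.6 -55.1  45.4] [ 3.142 -0.    -0.324] w 40.0 shift [-0.9 -0.7  1.2] turn -0.2 q [-0.22  0.68  1.57 -0.    0.89  1.67]
[ 0.19667288  0.01535546 -0.23664106]
```

Call:
play_rows(
  moves=[255,-1,-0.7,1.3,0,255,-1,-0.7,1.3,0,255,-1,-0.7,1.3,0],
)

```text
time: 30.03
tool_pos: [585.4, -54.6, 44.6]
tcp_rot: [3.141, -0.002, -0.324]
contact_force: [0.1, -2.4, 5.0]
grip_width: 40.1
```

Call:
play_rows(
  moves=[40,0,0,0,0,40,0,0,0,0,40,0,0,0,0,40,0,0,0,0,40,0,0,0,0,40,0,0,0,0],
)

```text
time: 30.53
tool_pos: [584.6, -54.1, 43.8]
tcp_rot: [3.142, 0.0, -0.324]
contact_force: [-0.2, -0.3, 0.4]
grip_width: 74.7
```

Call:
play_rows(
  moves=[40,0,0,-25,0,40,0,0,-50,0,40,0,0,-75,0,40,0,0,-85,0,40,0,0,-85,0,40,0,0,-85,0],
)

```text
time: 31.03
tool_pos: [584.6, -54.1, 128.5]
tcp_rot: [3.142, -0.0, -0.324]
contact_force: [-0.4, 1.5, -1.6]
grip_width: 77.2
```

```bash
python3 -c "
from h import *
plan(450.1,343.2,120,-0.32)
c,K,W=cam('wrist'); cv2.imwrite('pics/w12.png',c[:,:,::-1]);print(proj(K,W,(584.5,-53.9,63)),proj(K,W,(634,-71.5,60)))"
```

```text
t 31.03 now [584.6 -54.1 128.5] [ 3.142 -0.    -0.324] w 77.2 shift [-254.1 -333.7    8.5] turn -0.2 q [-0.22  0.57  1.51 -0.    1.06  1.67]
[315.42962553 259.08793696] [316.94538102 174.81882111]
```

View pics/w12.png

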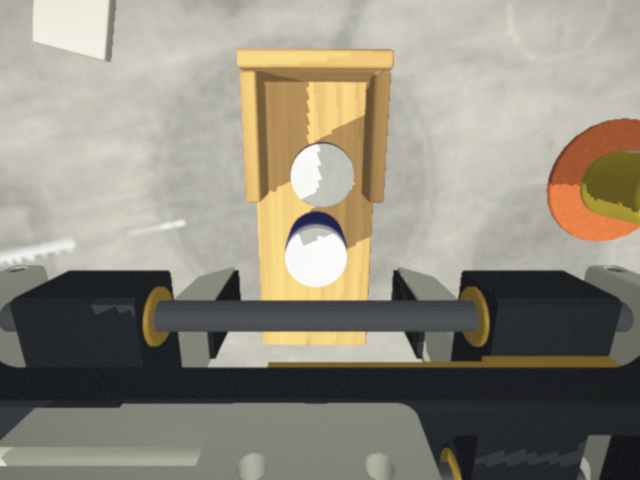

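Pot a's cap is at (316,255), the same pixel as at the start; the fresh pot is at (322,174), about 3 mm off-centre. Now pot b.

Call:
play_rows(
  moves=[89,-254,-334,0,0,89,-254,-334,0,0,89,-254,-334,0,0,89,-254,-334,0,0,89,-254,-334,0,0,89,-254,-334,0,0,89,-254,-334,0,0,89,-254,-334,0,0],
)

```text
time: 31.75
tool_pos: [476.1, 263.0, 127.0]
tcp_rot: [3.139, 0.003, -0.324]
contact_force: [0.6, 0.8, -0.5]
grip_width: 60.0
```

```bash
python3 -c "
from h import *
plan(450.1,343.2,128,-0.32)"
```

```text
t 31.75 now [476.1 263.  127. ] [ 3.139e+00  3.000e-03 -3.240e-01] w 60.0 shift [-50.2 -67.7  -1. ] turn -0.3 q [ 0.36  0.5   1.63 -0.    1.01  2.26]
```

Call:
play_rows(
  moves=[89,-50,-68,0,0,89,-50,-68,0,0,89,-50,-68,0,0,89,-50,-68,0,0,89,-50,-68,0,0,89,-50,-68,0,0],
)

```text
time: 32.25
tool_pos: [452.4, 340.5, 127.9]
tcp_rot: [3.14, 0.001, -0.326]
contact_force: [0.5, -0.3, 0.5]
grip_width: 59.3
```

```bash
python3 -c "
from h import *
plan(450.1,343.2,35.8,-0.32)
c,K,W=cam('wrist'); cv2.imwrite('pics/w13.png',c[:,:,::-1]);print(proj(K,W,(450.1,343.2,54)))"
```

```text
t 32.25 now [452.4 340.5 127.9] [ 3.14e+00  1.00e-03 -3.26e-01] w 59.3 shift [-3.  -1.9 92.1] turn -0.3 q [ 0.51  0.54  1.57 -0.    1.04  2.41]
[312.78795969 259.0335852 ]
```

View pics/w13.png

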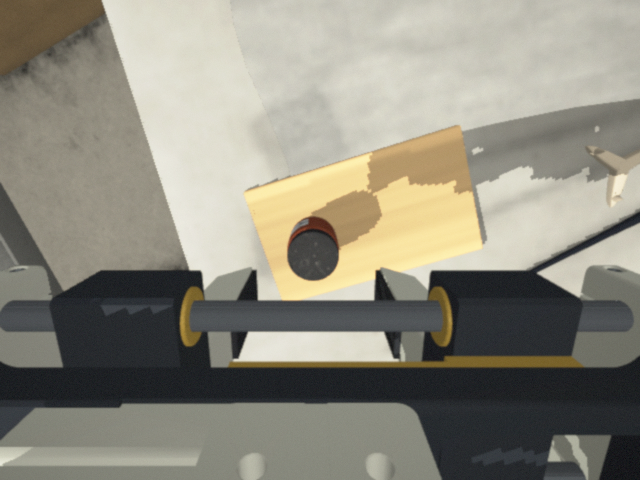

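Black cap at (313,255); predicted (313,259), the same small offset as before.

Call:
play_rows(
  moves=[89,-2.5,-1.9,30,0,89,-2.5,-1.9,55,0,89,-2.5,-1.9,75,0,89,-2.5,-1.9,88,0,89,-2.5,-1.9,92,0,89,-2.5,-1.9,92,0,89,-2.5,-1.9,92,0],
)

```text
time: 32.88
tool_pos: [451.4, 344.1, 37.5]
tcp_rot: [-3.141, -0.001, -0.326]
contact_force: [0.7, -0.3, -0.5]
grip_width: 60.1
```

Call:
play_rows(
  moves=[255,0,0,0,0,255,0,0,0,0,255,0,0,0,0,255,0,0,0,0,255,0,0,0,0,255,0,0,0,0,255,0,0,0,0,255,0,0,0,0],
)

```text
time: 33.55
tool_pos: [450.7, 344.7, 37.5]
tcp_rot: [-3.141, -0.001, -0.324]
contact_force: [-1.0, -0.9, 5.6]
grip_width: 34.9
```

```bash
python3 -c "
from h import *
plan(532,-38,36,-0.32)"
```

```text
t 33.55 now [450.7 344.7  37.5] [-3.141e+00 -1.000e-03 -3.240e-01] w 34.9 shift [198.9 336.8   1.5] turn -0.2 q [ 0.52  0.66  1.64 -0.    0.84  2.41]
```

Call:
play_rows(
  moves=[255,0,0,-25,0,255,0,0,-55,0,255,0,0,-90,0,255,199,337,-90,0,255,199,337,-90,0,255,199,337,-90,0,255,199,337,-90,0,255,199,337,-90,0],
)

```text
time: 34.22
tool_pos: [493.6, 139.2, 126.8]
tcp_rot: [-3.142, 0.0, -0.323]
contact_force: [0.9, 0.0, -1.3]
grip_width: 35.2
```

```bash
python3 -c "
from h import *
plan(532,-38,128,-0.32)"
```

```text
t 34.22 now [493.6 139.2 126.8] [-3.142  0.    -0.323] w 35.2 shift [ 92.7 155.9  -1.2] turn -0.2 q [0.13 0.45 1.72 0.   0.96 2.02]
```

Call:
play_rows(
  moves=[255,93,156,0,0,255,93,156,0,0,255,93,156,0,0,255,93,156,0,0,255,93,156,0,0,255,93,156,0,0,255,93,156,0,0,255,93,156,0,0],
)

```text
time: 34.88
tool_pos: [531.8, -35.8, 126.6]
tcp_rot: [-3.141, 0.001, -0.324]
contact_force: [-0.7, 0.9, -0.9]
grip_width: 35.0
```

```bash
python3 -c "
from h import *
plan(532,-38,39.8,-0.32)"
```

```text
t 34.88 now [531.8 -35.8 126.6] [-3.141e+00  1.000e-03 -3.240e-01] w 35.0 shift [ 1.   2.1 86.8] turn -0.2 q [-0.21  0.49  1.67  0.    0.99  1.68]
```

Call:
play_rows(
  moves=[255,0.8,2,30,0,255,0.8,2,50,0,255,0.8,2,70,0,255,0.8,2,82,0,255,0.8,2,86,0,255,0.8,2,86,0,255,0.8,2,86,0],
)

```text
time: 35.47
tool_pos: [532.5, -37.6, 41.3]
tcp_rot: [-3.142, -0.0, -0.322]
contact_force: [-0.1, 0.3, -0.9]
grip_width: 34.3
```

Call:
play_rows(
  moves=[255,0,0,0,0,255,0,0,0,0,255,0,0,0,0],
)

```text
time: 35.72
tool_pos: [532.6, -38.6, 41.4]
tcp_rot: [-3.142, -0.001, -0.324]
contact_force: [-0.1, -0.6, -1.5]
grip_width: 35.2
```

```bash
python3 -c "
from h import *
plan(532,-38,39.4,-0.32);print(bot.get_obs()['contact_force'])"
```

```text
t 35.72 now [532.6 -38.6  41.4] [-3.142e+00 -1.000e-03 -3.240e-01] w 35.2 shift [-0.8 -0.4  2. ] turn -0.2 q [-0.22  0.61  1.74 -0.    0.79  1.68]
[-0.10012441 -0.63072741 -1.47468183]
```

Call:
play_rows(
  moves=[255,-0.8,-0.4,2,0,255,-0.8,-0.4,2,0,255,-0.8,-0.4,2,0],
)

```text
time: 35.97
tool_pos: [532.3, -38.2, 39.5]
tcp_rot: [-3.141, -0.002, -0.324]
contact_force: [0.5, 0.2, 3.7]
grip_width: 34.7
```

Call:
play_rows(
  moves=[40,0,0,0,0,40,0,0,0,0,40,0,0,0,0,40,0,0,0,0,40,0,0,0,0,40,0,0,0,0],
)

```text
time: 36.47
tool_pos: [531.6, -38.2, 38.8]
tcp_rot: [3.141, 0.0, -0.324]
contact_force: [0.1, -0.3, 0.2]
grip_width: 70.7
```

Call:
play_rows(
  moves=[40,0,0,-25,0,40,0,0,-50,0,40,0,0,-80,0,40,-60,-60,-110,0,40,-100,-100,-110,0,40,-100,-100,-110,0,40,-100,-100,-110,0,40,-100,-100,-110,0],
)

```text
time: 37.13
tool_pos: [466.9, 91.6, 149.8]
tcp_rot: [-3.141, 0.0, -0.32]
contact_force: [0.3, 0.2, -0.1]
grip_width: 77.8
```

```bash
python3 -c "
from h import *
plan(532,-38,39.4,-0.32);print(bot.get_obs()['contact_force'])
for n in('scene','top'):
    c,K,W=cam(n); cv2.imwrite('pics/%s14.png'%n,c[:,:,::-1])"
```

```text
t 37.13 now [466.9  91.6 149.8] [-3.141  0.    -0.32 ] w 77.8 shift [102.6 102.6 110.3] turn -0.0 q [0.03 0.36 1.8  0.   0.98 1.92]
[ 0.34659276  0.17901687 -0.09500433]
```

View pics/top14.png

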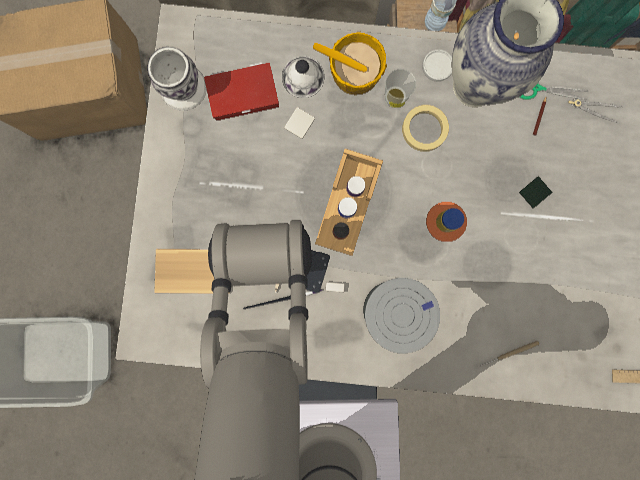

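View pics/scene14.png

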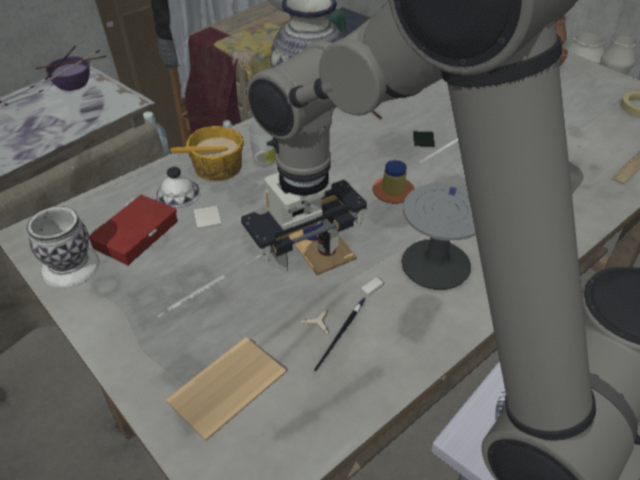

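Every pot is in its place: fresh (356,186), white (347,207) and black (341,231) in the rack, blue (453,219) on the coaster. The eraser and stilt haven't moved. Now the numbers.

```bash
python3 - <<'E'
from h import *
img,K,W=cam('top')
for n,box,f,z in (('c',(430,200,475,245),lambda h,s,v:(abs(h-110)<15)&(s>110),70),('d',(345,174,372,196),lambda h,s,v:(s<50)&(v>165),60),('a',(330,195,365,220),lambda h,s,v:(s<50)&(v>180),63),('b',(325,215,360,243),lambda h,s,v:(v<90),56)):
    M=cv2.moments(mask(img,box,f)); print(n,np.round(ray(K,W,(M['m10']/M['m00'],M['m01']/M['m00']),z),1))
E
```

```text
c [ 550.6 -280.4   70. ]
d [630.4 -74.3  60. ]
a [583.1 -54.5  63. ]
b [530.7 -38.6  56. ]
```

```bash
python3 -c "
from plant import bot
print(bot.close_job())"
```

```text
the job is handed in; nothing more can be done
None
```

The job is handed in at about 37 s on the robot's clock. I moved the black-cap and white-cap pots to the board and stood the big pot on the coaster. Then the fresh pot went into the back stall, and last the white-cap and black-cap pots went back to their front spots.

My last check was a top-view measurement taken after everything was placed:

| Pot | Offset from target |
|---|---|
| Big pot | about 2 mm from the coaster centre |
| Fresh pot | about 3–4 mm from the back place |
| White-cap pot | within 2 mm of its start |
| Black-cap pot | within 2 mm of its start |

All four pots look upright, the kiln stilt and eraser had not visibly moved, and the gripper was open and touching nothing. No check failed; the cameras disagreed with each other by about 2–3 mm, which is well inside the 15 mm tolerance.

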